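Clamp a straightedge along a front panel with a spring hold-down

ROBOT

A 6-joint arm with a two-finger parallel gripper is mounted at the origin on the work surface. World frame = base frame: x ahead of the robot, y to its left, z up, the work surface at z = 0. Lengths are in mm, angles in rad, forces in N, time in s.
With the tool pointing down it reaches from about 350 to 875 mm from the base axis. Payload 4.2 kg.
Tool frame: the origin (TCP) lies at the very end of the fingers, on their centre line; the grasp point (between the pads) lies 19 mm behind it; z points along the fingers, y is the line along which they close (so a half turn about z gives the same grasp; the last joint's range is limited). The gripper opens to 85 mm and grips with 20 to 120 N. Pads are 22 mm wide; open, the fingers measure 114 mm over their backs; the gripper's body (76 mm by 85 mm) begins 54 mm behind the grasp point. The pads swing forward as they close: fully open they stand 13 mm farther back than shut.
Start: joints at [-1.049, 0.385, 0.008, 0, -1.194, -0.259], TCP at [162.383, -603.516, 231.312] pointing down, gripper open.
Joint ranges: [-3.14, 3.14], [-1.21, 2.06], [-1.07, 1.41], [-3.16, 2.05], [-2.99, -0.16], [-3.1, 3.1]. Speed limits (rad/s): [2.79, 2.79, 3.14, 3.14, 3.14, 3.14].

INTERFACE

Orientations are given as a unit quaternion [x, y, z, w].
In Python, from bench import arm gives the robot as it stands. The module is installed in compiled form; this text tells all that it offers.
- The arm moves only by the tool drive_tool, never from a script. Its argument "targets" is a list of rows, each a list of 5 numbers: the closure, from -1 (fully open) to 1 (shut), then the shift along the tool's x, y, z in mm, then the turn about the tool's z in degrees. In form: [[grip, tx, ty, tz, roll], ...]. A call has 1 to 12 rows; each row is the pose to reach, as a shift and turn from the pose commanded when the call began, along the tool's axes at that moment; what a row does not reach only later rows make up. A row lasts 1/10 s, in which the tool goes at most 50 mm and 8.59 degrees, less where a joint would pass 70% of its speed; a pose out of reach is approached as far as the arm can. A call with a gripper value outside its range is refused whole. The fingers move at their own pace and stop on an object; the grip force is fixed at half the most. Time passes only in rows, so rows that repeat a pose let the fingers close. It gives the time, the measured TCP pose, the force, the opening and the grip force at its end, in the units of the state.
- arm.read_state(): the state, without advancing time (a new reading comes with each control period).
- arm.get_image(name): name is "scene" or "side" or "wrist"; returns the picture (420x560x3 uint8, blue, green, red); there is no depth.
- arm.camera_params(name): a dict with "fov_y" (degrees; the focal length in pixels is half the picture's height over the tangent of half this angle, whatever the lens; pixels are square), "cx", "cy" (the principal point, pixels), "D" ([k1, k2, p1, p2, k3] as OpenCV has them; the pictures are not rectified), "rvec" (rotation vector, rad) and "tvec" (3), from world to camera coordinates, as OpenCV has them; the wrist camera has in their place "tool_from_camera" (4x4, takes a point from camera to tool coordinates, whose origin is the TCP and whose axes are the flange's). Camera axes: x right, y down, z forward; pixel columns grow to the right and rows downward; lengths in mm; the calibration is good to about 2 mm. A picture is of the moment at which its call begins: read the wrist's pose just before it. camera_params takes no time and is no camera call.
- arm.job_done(): hands the job in; it is judged then, once.
The state is a dict: "clock": time; "joints": joint angles; "joint_vel": joint speeds; "joint_efforts": joint torques, N m; "position": TCP position; "ee_rot": TCP orientation; "contact_force": force on the tool from outside, world axes, zero at the start; "wrist_torque": the same for the moment, N m; "gripper_width": finger opening in mm; "grasp_force": force on a finger pad.
Only numpy, scipy, OpenCV 4.12 (cv2) and the standard library are available. Lean on these libraries where they do the work, as an engineer would, in place of code of your own. Each camera call takes 0.05 s, during which the arm holds its last target. There are 200 camera calls.

TASK

For marking out, lay the straightedge flat on the jig's board, flush against the near long edge of the aluminium front panel and centred along it, so that its end lies under the foot of the hold-down, and let go of it. Then press the hold-down's knob about 12 mm down, so that the ring on its stem just reaches the bush and the foot clamps the straightedge, and finish while still holding it there: do not let go. Leave the other things on the bench where they are.

Things in the scene. Friction and masses are not known exactly. Their poses are not given: they have to be found in the camera images.
- rule_grip (a point): Loose straightedge, 0.25 kg, flat on the table: steel strip 280 mm long, 44 wide, 5 thick, with an upright aluminium finger rib (90 long, 14 wide) along its middle, reaching 40 mm above the underside. The point is on its centre, 24 mm above the underside. y axis along its length, x across its width, z up; both ends and both edges are alike
- panel_edge (a point): Middle of the near long edge of the aluminium front panel (200 x 110 mm, 6 thick), screwed onto a fixed plywood board 12 mm thick; the point is at the edge's foot, on the board's top. y axis along the edge, x from the edge into the panel, z up. The straightedge goes on the bare strip of board, 90 mm wide, on the -x side, beneath the hold-down's foot
- hold_down (a point): Point on the board's top right under the hold-down's foot, 22 mm in -x and 105 mm in +y from the panel_edge point (same axes, fixed). 71 mm further in +y stands its grey post, 30 x 26 mm (nearest face 58 mm from this point), whose arm reaches back above this point, its underside 36 mm and top 50 mm above the board
- knob_top (a point): Centre of the flat top of the hold-down plunger's black knob, 36 mm across, 112 mm above the table when up. Its stem passes through a bush (top 66 mm above the table) to a round rubber foot 18 mm across, 13 mm above the board when up, so 8 mm above a straightedge lying there. A thin dark ring on the stem is 12 mm above the bush when up
- plunger (a joint): Travel of the hold-down plunger in m: 0 = up, grows as it is pressed straight down, 0.020 = bottomed. Its spring takes about 4 N to start and 0.25 N/mm more; after 8 mm the foot meets the straightedge, and the foot's own spring adds 1 N and then 0.5 N/mm (about 10 N in all at 12 mm). Springs up when let go
- foot (a joint): Give of the plunger's sprung rubber foot in m: 0 = hanging free, negative when something under it pushes it up (about -0.004 when it bears on the straightedge at 12 mm plunger travel)
- multimeter: Bystander, to be left alone: hand-held multimeter lying flat, 180 x 85 x 36 mm. Origin under its centre
- pliers: Bystander, to be left alone: small pliers lying flat, about 170 long, 12 high, mm. Origin under its centre
- screw_jar: Bystander, to be left alone: clear jar, 56 across, 60 high, mm. Origin under its centre
- card_box: Bystander, to be left alone: cardboard box 60 x 55 x 40 mm. Origin under its centre
- tin: Bystander, to be left alone: brass tin, 70 across, 50 high, mm. Origin under its centre
- screwdriver: Bystander, to be left alone: black-handled screwdriver lying flat. Origin under its centre
- capacitor: Bystander, to be left alone: black upright can capacitor, 25 across, 34 high, mm, standing on the rear half of the panel. Origin under its centre

How it is judged (in metres and radians):
On the way:
1. the straightedge lies flat, flush and centred along the panel's near edge, let go, with the hold-down still up (x of rule_grip in the frame of panel_edge between -0.0242 and -0.02 m and y of rule_grip in the frame of panel_edge between -0.015 and 0.015 m and z of rule_grip in the frame of panel_edge between 0.021 and 0.0265 m and angle between the y axis of rule_grip and the y axis of panel_edge, either way round below 0.018 rad and angle between rule_grip's own z axis and vertical below 0.04 rad and contact force between the fingers and rule below 0.3 N and value of joint plunger below 0.002 m), for 0.2 s.
At the end, for the whole second after the job is handed in: The straightedge lies flat on the board, its edge within about 2 mm of the panel's near edge and parallel to it within 1 degree, centred along it within 15 mm, not touched by the fingers; the robot itself holds the plunger 9.2 to 14.8 mm down (aim 12) and the foot bears on the straightedge (x of rule_grip in the frame of panel_edge between -0.0242 and -0.02 m and y of rule_grip in the frame of panel_edge between -0.015 and 0.015 m and z of rule_grip in the frame of panel_edge between 0.021 and 0.0265 m and angle between the y axis of rule_grip and the y axis of panel_edge, either way round below 0.018 rad and angle between rule_grip's own z axis and vertical below 0.04 rad and contact force between the fingers and rule below 0.3 N and value of joint plunger between 0.0092 and 0.0148 m and value of joint foot below -0.0007 m and contact force between foot and rule above 0.8 N and contact force between any of the fingers, the arm and plunger above 3 N and linear speed of rule below 0.01 m/s); the arm keeps its last pose, push and grip.
It fails at once if a bystander on the bench was moved more than 25 mm (distance of any of multimeter, pliers, screw_jar, card_box, tin, screwdriver, capacitor from where it was at the start of the episode above 0.025 m).
It also fails if it takes over 61 s, if anything falls off the work surface, if the arm or the gripper's body presses on something with over 40 N, if the wrist force passes 120 N, or if a joint passes its speed limit or range.

## Working session

There is one attempt and no reset: what is moved stays moved. The work goes in short steps, Python scripts to look and compute and a tool call to move; the robot and the scene stay as the last step left them, time stands still between calls to the robot, and variables do not carry over. Pictures are saved under pics/ and viewed, at most 10 in all, crops included, and the job is handed in when it is done.

Besides the shell and the picture viewer there is one more tool, called by a JSON object that holds its "fn" and its "kwargs", one argument or row to a line. drive_tool: Moves the arm, as the interface text tells. Its arguments: {"type":"object","properties":{"targets":{"type":"array","items":{"type":"array","items":{"type":"number"}}}},"required":["targets"]}

```bash
mkdir -p pics; cat > h.py <<'E'
import numpy as np,cv2
from bench import arm
from scipy.spatial.transform import Rotation as R
def cam(n,st=None):
    p=arm.camera_params(n); f=210/np.tan(np.radians(p["fov_y"])/2)
    K=np.array([[f,0,p["cx"]],[0,f,p["cy"]],[0,0,1]]); D=np.array(p["D"],float)
    if "rvec" in p:
        Rm=cv2.Rodrigues(np.array(p["rvec"],float))[0]; t=np.array(p["tvec"],float).ravel()
    else:
        T=np.eye(4); T[:3,:3]=R.from_quat(st["ee_rot"]).as_matrix(); T[:3,3]=st["position"]
        M=np.linalg.inv(T@np.array(p["tool_from_camera"])); Rm=M[:3,:3]; t=M[:3,3]
    return K,D,Rm,t
def px2w(c,pts,z):
    K,D,Rm,t=c
    u=cv2.undistortPoints(np.array(pts,float).reshape(-1,1,2),K,D).reshape(-1,2)
    d=np.c_[u,np.ones(len(u))]@Rm; o=-Rm.T@t
    s=(np.asarray(z)-o[2])/d[:,2]
    return o+d*s[:,None]
def w2px(c,P):
    K,D,Rm,t=c
    return cv2.projectPoints(np.array(P,float).reshape(-1,1,3),cv2.Rodrigues(Rm)[0],t,K,D)[0].reshape(-1,2)
E
python3 - <<'E'
from h import *
st=arm.read_state(); print(st)
for n in("scene","side","wrist"):
    cv2.imwrite(f"pics/{n}0.png",arm.get_image(n)); K,D,Rm,t=cam(n,st); print(n,-Rm.T@t,Rm[2],K[0,0],D)
E
```

```text
{'clock': 0.0, 'joints': array([-1.04940968e+00,  3.85557978e-01,  6.64396635e-03, -5.22084299e-04,
       -1.19398299e+00, -2.58646693e-01]), 'joint_vel': array([ 4.69422292e-04,  2.31275161e-04, -1.69697917e-03, -8.10263105e-05,
        1.70930501e-03,  2.15777952e-04]), 'joint_efforts': array([ 1.12921185e-03, -3.92291415e+01,  1.88403332e+01,  4.18613881e+00,
       -4.67799866e-03, -1.18299557e-06]), 'position': array([ 162.23566809, -602.98134561,  230.22438812]), 'ee_rot': array([-1.30896882e-01,  9.91395403e-01,  1.06370887e-03, -1.74936539e-04]), 'contact_force': array([-2.56286024e-04,  6.08139245e-01, -6.01691756e-01]), 'wrist_torque': array([ 0.03079677,  0.00726738, -0.00604596]), 'grasp_force': 0.0, 'gripper_width': 85.28858678811989}
scene [1037.57218434 -187.49449319 1029.73238627] [-0.48598245  0.22887788 -0.84346664] 402.66081362816266 [-0.11226516  0.          0.          0.          0.        ]
side [383.04831828 689.01893587 807.40788974] [ 0.13968864 -0.63928974 -0.75617175] 412.7968165933161 [0.03440129 0.         0.         0.         0.        ]
wrist [  95.46665619 -621.54944104  372.68085149] [ 0.26246802  0.07262552 -0.96220376] 310.1782338541949 [-0.01605765  0.          0.          0.          0.        ]
```

View pics/scene0.png

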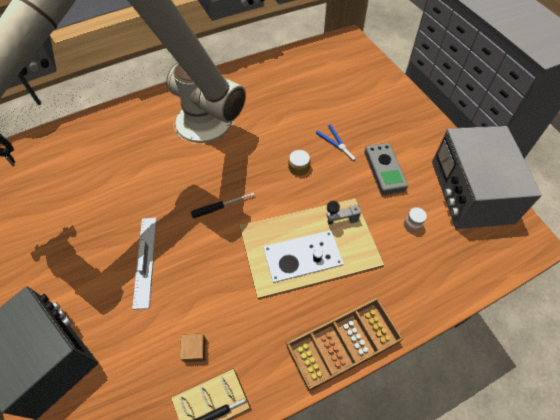

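View pics/side0.png

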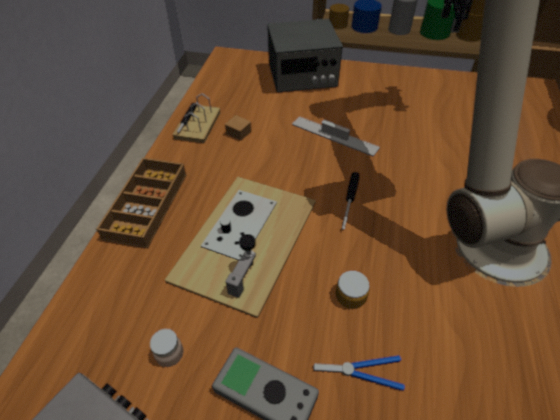

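The scene view shows the straightedge at about (145,262), the panel's near edge running (265,248)–(338,235), the knob at (333,208) and the post at (354,215). I'll enlarge these areas.

```bash
python3 - <<'E'
from h import *
a=cv2.imread("pics/scene0.png"); b=cv2.imread("pics/side0.png")
r=lambda im,x,y,w,h:cv2.resize(im[y:y+h,x:x+w],(w*4,h*4),interpolation=cv2.INTER_CUBIC)
o=np.zeros((600,800,3),np.uint8)
o[:440,:160]=0
o[0:420,0:160]=r(a,125,210,40,105)
o[0:400,170:630]=r(a,250,190,115,100)
cv2.imwrite("pics/c1.png",o)
E
```

```text
(no output)
```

View pics/c1.png

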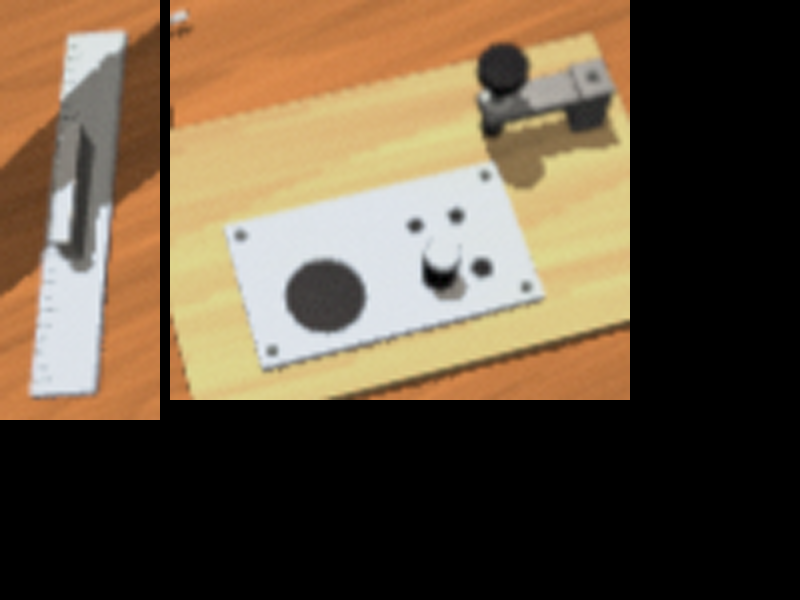

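The crop shows the straightedge corners at (68,33), (126,31), (97,393) and (31,395), the panel corners at (226,227), (492,163), (543,295) and (265,368), and the knob at (503,68).

```bash
cat >> h.py <<'E'
def yaw(v): return np.degrees(np.arctan2(v[1],v[0]))
E
python3 - <<'E'
from h import *
c=cam("scene")
f=lambda L,ox,oy,dx:[(ox+(x-dx+.5)/4-.5,oy+(y+.5)/4-.5) for x,y in L]
S=px2w(c,f([(68,33),(126,31),(97,393),(31,395)],125,210,0),5); print("SE",S,S.mean(0),yaw(S[1]-S[2]),yaw(S[0]-S[3]),np.linalg.norm(S[0]-S[3]),np.linalg.norm(S[0]-S[1]))
P=px2w(c,f([(226,227),(492,163),(543,295),(265,368)],250,190,170),18);print("panel",P,yaw(P[1]-P[0]),yaw(P[2]-P[3]),np.linalg.norm(P[0]-P[1]),np.linalg.norm(P[0]-P[3]),(P[0]+P[1])/2)
k=px2w(c,f([(503,68)],250,190,170),112);print("knob",k)
# model fit: y axis from TL to TR
y=(P[1]-P[0]+P[2]-P[3]);y/=np.linalg.norm(y);x=np.cross(y,[0,0,1]);ctr=P.mean(0);e=ctr-55*x
print("axes x",x,"y",y,"edge",e,"hold",e-22*x+105*y, "seT",e-22*x,"post",e-22*x+176*y)
E
```

```text
SE [[ 302.15689689 -303.38152964    5.        ]
 [ 319.95999296 -262.58008434    5.        ]
 [ 582.5306618  -361.83966931    5.        ]
 [ 565.1074997  -403.15358834    5.        ]] [ 442.43876284 -332.73871791    5.        ] 159.29190484884026 159.22161661392963 281.2427478464123 44.516380891456464
panel [[554.80332615 -13.66002015  18.        ]
 [591.83344939 179.2755369   18.        ]
 [697.47211857 159.87261325  18.        ]
 [661.94762152 -33.96357052  18.        ]] 79.13534231252194 79.61461302095194 196.45701617199242 109.05106229652547 [573.31838777  82.80775837  18.        ]
knob [[572.62280865 188.07309922 112.        ]]
axes x [ 0.98285611 -0.18437426  0.        ] y [ 1.84374256e-01  9.82856110e-01 -2.88898571e-16] edge [572.45704284  83.02172394  18.        ] hold [570.19350527 190.27784916  18.        ] seT [550.83420841  87.07795757  18.        ] post [583.28407743 260.060633    18.        ]
```

{"fn": "drive_tool", "kwargs": {
  "targets": [
    [-1,-40,22,8,4],
    [-1,-80,44,16,8],
    [-1,-120,66,24,12],
    [-1,-160,88,32,16],
    [-1,-200,110,40,20],
    [-1,-240,132,48,24],
    [-1,-280,154,56,28],
    [-1,-320,176,64,32],
    [-1,-340.6,188,70,35.8],
    [-1,-340.6,188,70,35.8],
    [-1,-340.6,188,70,35.8],
    [-1,-340.6,188,70,35.8]
  ]
}}

```text
clock: 1.35
position: [441.9, -334.1, 161.4]
ee_rot: [0.18, 0.984, -0.0, -0.0]
contact_force: [0.1, -0.5, 0.4]
gripper_width: 85.6
grasp_force: 0.0
```

```bash
python3 - <<'E'
from h import *
st=arm.read_state(); print(st["position"],st["ee_rot"],st["joints"],R.from_quat(st["ee_rot"]).as_matrix().round(3))
a=arm.get_image("wrist")
c=cam("wrist",st); np.save("st1.npy",np.r_[st["position"],st["ee_rot"]])
cv2.imwrite("pics/w1.png",a)
E
```

```text
[ 441.85324685 -334.06244398  161.42902643] [ 1.80243386e-01  9.83622040e-01 -3.16576027e-05 -6.18245611e-05] [-3.54667470e-01  3.26464616e-01 -2.68892974e-01  1.01089238e-04
 -9.75549607e-01 -1.57865331e+00] [[-0.935  0.355 -0.   ]
 [ 0.355  0.935 -0.   ]
 [ 0.    -0.    -1.   ]]
```

View pics/w1.png

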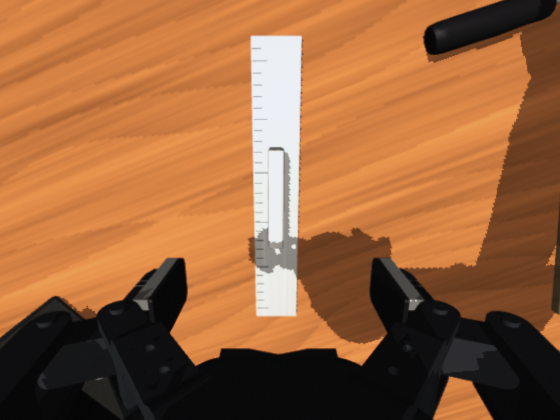

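The wrist view shows the strip corners at (251,36), (302,36), (296,316) and (256,316), with the fingers either side.

```bash
python3 - <<'E'
from h import *
s=np.load("st1.npy"); st=dict(position=s[:3],ee_rot=s[3:]); c=cam("wrist",st)
S=px2w(c,[(251,36),(301.5,36),(296,316),(256.5,316)],5)
print(S.round(1),S.mean(0),yaw(S[0]-S[3]),yaw(S[1]-S[2]),np.linalg.norm(S[0]-S[3]),np.linalg.norm(S[3]-S[2]),np.linalg.norm(S[0]-S[1]))
T=R.from_quat(s[3:]).as_matrix(); print("tool delta",T.T@(S.mean(0)-s[:3]), "tool x yaw",yaw(T[:,0]))
r=px2w(c,[(269,149),(284,149)],40);print("rib top far end",r)
E
```

```text
[[ 302.4 -306.8    5. ]
 [ 318.  -265.7    5. ]
 [ 579.9 -365.6    5. ]
 [ 564.3 -406.7    5. ]] [ 441.14070716 -336.18637614    5.        ] 159.11982514107748 159.13387517852192 280.29451383891916 43.969888066281996 43.90114087305929
tool delta [-1.04107849e-01 -2.22535473e+00  1.56429205e+02] tool x yaw 159.23212635068987
rib top far end [[ 395.96763258 -325.25228112   40.        ]
 [ 400.43509885 -313.48127384   40.        ]]
```

{"fn": "drive_tool", "kwargs": {
  "targets": [
    [-1,0,-2.2,45,0],
    [-1,0,-2.2,90,0],
    [-1,0,-2.2,130,0],
    [-1,0,-2.2,152,0],
    [-1,0,-2.2,152,0],
    [1,0,-2.2,152,0],
    [1,0,-2.2,152,0],
    [1,0,-2.2,152,0],
    [1,0,-2.2,152,0],
    [1,0,-2.2,152,0],
    [1,0,-2.2,152,0],
    [1,0,-2.2,152,0]
  ]
}}

```text
clock: 2.6
position: [442.3, -335.8, 10.4]
ee_rot: [0.18, 0.984, -0.0, 0.001]
contact_force: [-0.9, 0.8, 5.8]
gripper_width: 13.0
grasp_force: 59.7
```

{"fn": "drive_tool", "kwargs": {
  "targets": [
    [1,0,0,-20,0],
    [1,0,0,-60,0],
    [1,0,0,-105,0],
    [1,0,0,-150,0],
    [1,8,40,-150,0],
    [1,16,80,-150,0],
    [1,24,120,-150,0],
    [1,32,160,-150,0],
    [1,40,200,-150,0]
  ]
}}

```text
clock: 3.5
position: [474.2, -132.6, 158.6]
ee_rot: [0.18, 0.984, 0.0, -0.001]
contact_force: [0.9, -0.5, -2.0]
gripper_width: 12.9
grasp_force: 58.9
```

{"fn": "drive_tool", "kwargs": {
  "targets": [
    [1,6,25,0,-8.4],
    [1,12,50,0,-16.8],
    [1,18,75,0,-25.2],
    [1,24,100,0,-33.6],
    [1,29,125,0,-42],
    [1,34,150,0,-50.4],
    [1,39,170,0,-58.8],
    [1,44,190,0,-67.2],
    [1,48,210,0,-75.6],
    [1,52,226,0,-84],
    [1,52,226,0,-92.4],
    [1,52,226,0,-100]
  ]
}}

```text
clock: 4.7
position: [505.6, 95.9, 158.2]
ee_rot: [-0.64, 0.768, 0.001, -0.001]
contact_force: [-0.5, 0.2, -1.9]
gripper_width: 13.3
grasp_force: 59.0
```

{"fn": "drive_tool", "kwargs": {
  "targets": [
    [1,0,0,20,0],
    [1,0,0,40,0],
    [1,0,0,40,0],
    [1,0,0,40,0],
    [1,0,0,40,0]
  ]
}}

```text
clock: 5.2
position: [507.1, 95.7, 120.1]
ee_rot: [-0.638, 0.77, -0.0, 0.001]
contact_force: [0.7, 0.1, -2.8]
gripper_width: 13.0
grasp_force: 58.9
```

```bash
python3 - <<'E'
from h import *
st=arm.read_state(); print(st["position"],yaw(R.from_quat(st["ee_rot"]).as_matrix()[:,1]),st["joints"],st["gripper_width"],st["contact_force"])
a=arm.get_image("wrist")
np.save("st2.npy",np.r_[st["position"],st["ee_rot"]])
cv2.imwrite("pics/w2.png",a)
b=arm.get_image("side");cv2.imwrite("pics/side2.png",b)
cv2.imwrite("pics/c2.png",cv2.resize(b[150:330,130:350],(800,655),interpolation=cv2.INTER_CUBIC)[:600])
E
```

```text
[507.09110135  95.6713855  120.14517452] 169.2720246653898 [ 5.01468601e-01  3.14422443e-01 -4.11496741e-01  3.31150193e-04
 -8.43374584e-01 -6.88926601e-01] 13.04103059478574 [ 0.67426674  0.06934052 -2.78356004]
```

View pics/w2.png

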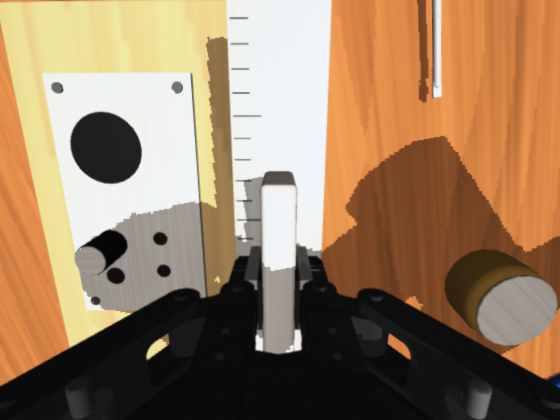

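The wrist view shows the rule held square, its edges at about (228,10)–(234,235) and (331,5)–(323,245). The panel's near edge runs from corner (191,73) to about (205,275).

```bash
python3 - <<'E'
from h import *
s=np.load("st2.npy"); st=dict(position=s[:3],ee_rot=s[3:]); c=cam("wrist",st)
g=cv2.cvtColor(cv2.imread("pics/w2.png"),cv2.COLOR_BGR2HSV)
def edge(rows,lo,hi,sign):
    out=[]
    for r in rows:
        p=g[r,lo:hi,1].astype(float); d=sign*np.diff(cv2.GaussianBlur(p[None],(5,1),1)[0]); i=d.argmax(); 
        if d[i]>8: out.append((lo+i+.5,r))
    return np.array(out)
def line(pts,z):
    W=px2w(c,pts,z); vx,vy,x0,y0=cv2.fitLine(W[:,:2].astype(np.float32),cv2.DIST_HUBER,0,.01,.01).ravel()
    v=np.array([vx,vy])*np.sign(vy); return np.array([x0,y0]),v,yaw(v),len(pts)
ep=edge(range(80,190),180,206,1); E=line(ep,18)
zs=s[2]-10.4+5+0.0
L=line(edge(range(5,36),215,240,-1),zs); Rr=line(edge(range(5,200),315,340,1),zs)
print("edge",E,ep[[0,-1]]);print("ruleL",L);print("ruleR",Rr)
n=np.array([E[1][1],-E[1][0]])  # panel +x
print("yaw tool y",yaw(R.from_quat(s[3:]).as_matrix()[:,1])-90)
print("gap L", n@(E[0]-L[0]),"gap R",n@(E[0]-Rr[0]), "tcp to edge",n@(E[0]-s[:2]))
cor=px2w(c,[(191.5,73),(45.5,73)],18); print("corner",cor, "edge mid y along", (cor[0,:2]+100*E[1]), "tcp along rel", E[1]@(s[:2]-cor[0,:2])-100)
E
```

```text
edge (array([558.37225 ,  22.847794], dtype=float32), array([0.18817322, 0.98213583], dtype=float32), np.float32(79.1538), 110) [[191.5  80. ]
 [198.5 189. ]]
ruleL (array([507.78882 , -17.652893], dtype=float32), array([0.22744098, 0.97379184], dtype=float32), np.float32(76.85354), 31)
ruleR (array([470.84125,  24.75789], dtype=float32), array([0.18623835, 0.9825046 ], dtype=float32), np.float32(79.266655), 195)
yaw tool y 79.27202466538981
gap L 42.058662 gap R 86.32677 tcp to edge 64.06850671571456
corner [[550.23666794 -17.35165801  18.        ]
 [656.46610506 -38.28380753  18.        ]] edge mid y along [569.05398972  80.86192689] tcp along rel 2.885140739567319
```

{"fn": "drive_tool", "kwargs": {
  "targets": [
    [1,1,0,40,0.1],
    [1,1,0,75,0.1],
    [1,1,0,93.5,0.1],
    [1,1,0,93.5,0.1],
    [1,1,0,93.5,0.1],
    [1,1,0,93.5,0.1]
  ]
}}

```text
clock: 5.9
position: [507.4, 95.0, 27.3]
ee_rot: [-0.637, 0.771, -0.0, 0.001]
contact_force: [-0.1, 0.2, -2.1]
gripper_width: 13.2
grasp_force: 59.8
```

{"fn": "drive_tool", "kwargs": {
  "targets": [
    [1,0,-10,0,0],
    [1,0,-22,0,0],
    [1,0,-33,0,0],
    [1,0,-38.5,0,0],
    [1,0,-38.5,0,0],
    [1,0,-38.5,0,0],
    [1,0,-38.5,0,0]
  ]
}}

```text
clock: 6.6
position: [543.6, 87.0, 25.6]
ee_rot: [-0.637, 0.771, 0.0, -0.0]
contact_force: [0.3, 0.2, -3.5]
gripper_width: 13.5
grasp_force: 59.9
```

{"fn": "drive_tool", "kwargs": {
  "targets": [
    [1,0,0,2,0],
    [1,0,0,3,0],
    [1,0,0,3.5,0],
    [1,0,0,3.5,0],
    [1,0,0,3.5,0]
  ]
}}

```text
clock: 7.1
position: [544.0, 87.2, 22.3]
ee_rot: [-0.637, 0.771, 0.0, -0.0]
contact_force: [-0.5, -0.3, -2.3]
gripper_width: 13.3
grasp_force: 60.0
```

```bash
python3 - <<'E'
from h import *
st=arm.read_state(); print(st["position"],st["contact_force"])
np.save("st3.npy",np.r_[st["position"],st["ee_rot"]])
a=arm.get_image("wrist");cv2.imwrite("pics/w3.png",a)
b=arm.get_image("side");cv2.imwrite("pics/side3.png",b)
o=np.zeros((600,800,3),np.uint8);o[:420,:560]=a;b=cv2.resize(b[200:310,190:310],(480,440),interpolation=cv2.INTER_CUBIC);o[160:600,320:800]=b
cv2.imwrite("pics/c3.png",o)
E
```

```text
[544.04462078  87.21299464  22.32746544] [-0.53266486 -0.29779027 -2.26345884]
```

View pics/c3.png

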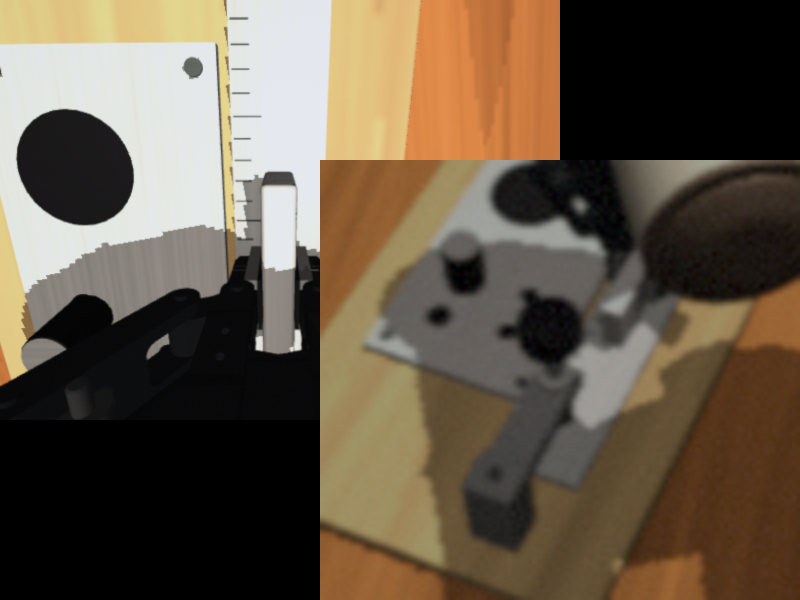

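The wrist view shows a narrow gap of board, columns 217–229, between the panel and the rule. The side view shows the rule's end passing under the hold-down arm. Lower to contact, then nudge.

{"fn": "drive_tool", "kwargs": {
  "targets": [
    [1,0,0,0.5,0],
    [1,0,0,1,0],
    [1,0,0,1,0],
    [1,0,0,1,0]
  ]
}}

```text
clock: 7.6
position: [544.3, 87.3, 22.1]
ee_rot: [-0.637, 0.771, -0.0, 0.0]
contact_force: [-2.7, 0.2, 6.3]
gripper_width: 13.1
grasp_force: 61.0
```

{"fn": "drive_tool", "kwargs": {
  "targets": [
    [1,0,-1,0,0],
    [1,0,-2,0,0],
    [1,0,-3,0,0],
    [1,0,-3,0,0],
    [1,0,-3,0,0]
  ]
}}

```text
clock: 8.1
position: [546.2, 86.6, 22.1]
ee_rot: [-0.637, 0.771, 0.0, -0.001]
contact_force: [-5.0, 1.7, 7.5]
gripper_width: 13.3
grasp_force: 61.4
```

{"fn": "drive_tool", "kwargs": {
  "targets": [
    [1,0,-0.5,0,0],
    [1,0,-1,0,0],
    [1,0,-1,0,0],
    [1,0,-1,0,0]
  ]
}}

```text
clock: 8.5
position: [547.1, 86.4, 22.1]
ee_rot: [-0.637, 0.771, 0.0, -0.001]
contact_force: [-5.9, 1.0, 8.2]
gripper_width: 12.9
grasp_force: 61.4
```

{"fn": "drive_tool", "kwargs": {
  "targets": [
    [1,0,-0.5,-0.6,0],
    [1,0,-1,-0.6,0],
    [1,0,-1,-0.6,0],
    [1,0,-1,-0.6,0]
  ]
}}

```text
clock: 8.9
position: [548.8, 86.2, 22.1]
ee_rot: [-0.637, 0.771, 0.0, -0.0]
contact_force: [-3.8, 0.2, 5.0]
gripper_width: 13.0
grasp_force: 61.0
```

{"fn": "drive_tool", "kwargs": {
  "targets": [
    [1,0,-0.5,0,0],
    [1,0,-1,0,0],
    [1,0,-1,0,0],
    [1,0,-1,0,0]
  ]
}}

```text
clock: 9.3
position: [549.2, 86.1, 22.1]
ee_rot: [-0.637, 0.771, 0.0, -0.001]
contact_force: [-5.8, 2.4, 6.7]
gripper_width: 13.3
grasp_force: 61.2
```

{"fn": "drive_tool", "kwargs": {
  "targets": [
    [1,0,-0.5,0,0],
    [1,0,-1,0,0],
    [1,0,-1,0,0],
    [1,0,-1,0,0]
  ]
}}

```text
clock: 9.7
position: [549.2, 86.0, 22.2]
ee_rot: [-0.637, 0.771, 0.001, -0.001]
contact_force: [-8.4, 4.1, 9.2]
gripper_width: 13.0
grasp_force: 61.6
```

```bash
python3 - <<'E'
from h import *
st=arm.read_state(); print(st["position"],st["contact_force"])
np.save("st4.npy",np.r_[st["position"],st["ee_rot"]])
a=arm.get_image("wrist");cv2.imwrite("pics/w4.png",a)
cv2.imwrite("pics/c4.png",cv2.resize(a[20:240,150:350],None,fx=2.7,fy=2.7,interpolation=cv2.INTER_CUBIC))
E
```

```text
[549.24097461  86.04237996  22.16534749] [-8.42326371  4.05486094  9.18918432]
```

View pics/c4.png

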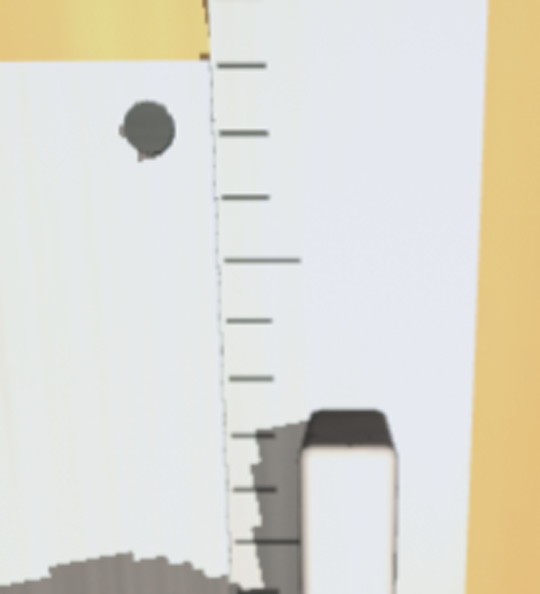

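The rule's edge and the panel's edge meet with no visible gap and are parallel. Relax the push and release.

{"fn": "drive_tool", "kwargs": {
  "targets": [
    [1,0,0.7,-0.3,0],
    [1,0,0.7,-0.3,0],
    [0,0,0.7,-0.3,0],
    [0,0,0.7,-0.3,0],
    [0,0,0.7,-0.3,0],
    [0,0,0.7,-0.3,0],
    [0,0,0.7,-0.3,0],
    [0,0,0.7,-20,0],
    [0,0,0.7,-60,0],
    [0,0,0.7,-100,0],
    [0,0,0.7,-140,0],
    [0,0,0.7,-140,0]
  ]
}}

```text
clock: 10.95
position: [554.1, 87.1, 168.4]
ee_rot: [-0.638, 0.77, -0.003, 0.006]
contact_force: [0.2, 0.9, 0.1]
gripper_width: 42.7
grasp_force: 0.0
```

```bash
python3 - <<'E'
from h import *
st=arm.read_state(); print(st["position"],st["contact_force"],yaw(R.from_quat(st["ee_rot"]).as_matrix()[:,1]))
np.save("st5.npy",np.r_[st["position"],st["ee_rot"]])
a=arm.get_image("wrist");cv2.imwrite("pics/w5.png",a)
b=arm.get_image("side");cv2.imwrite("pics/side5.png",b)
o=np.zeros((600,800,3),np.uint8);o[:420,:560]=a;b=cv2.resize(b[200:310,190:310],(480,440),interpolation=cv2.INTER_CUBIC);o[160:600,320:800]=b
cv2.imwrite("pics/c5.png",o)
E
```

```text
[554.14291336  87.1498814  168.44779586] [0.21694038 0.87672792 0.0563975 ] 169.22654066961496
```

View pics/c5.png

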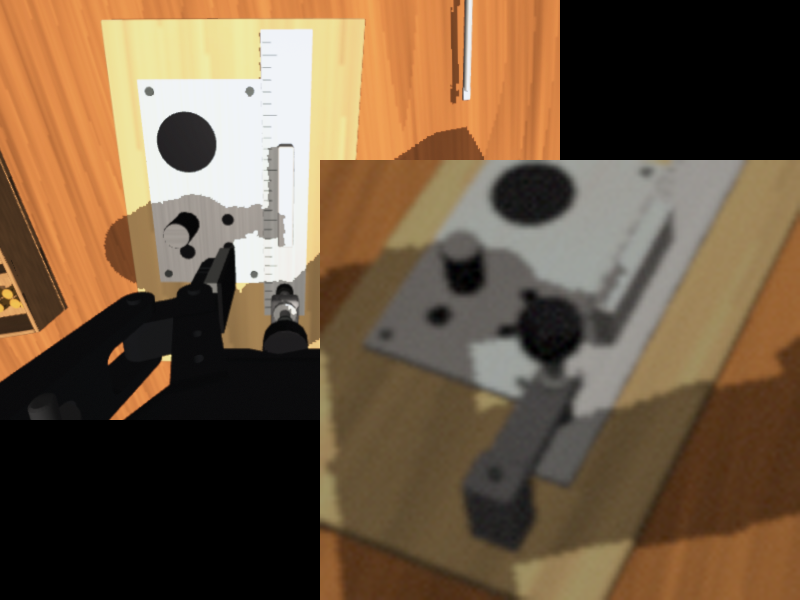

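The rule lies flush with the gripper clear. The knob top shows at about (287,338) in the wrist view and (247.5,241.7) in the side view.

```bash
python3 - <<'E'
from h import *
s=np.load("st5.npy"); st=dict(position=s[:3],ee_rot=s[3:]); 
print(px2w(cam("wrist",st),[(286,338)],112),px2w(cam("side"),[(247.5,241.7)],112))
st=arm.read_state();T=R.from_quat(st["ee_rot"]).as_matrix();print(st["position"],T.round(3), T.T@(np.array([570.5,188,112])-st["position"]))
E
```

```text
[[565.63989842 176.5522961  112.        ]] [[566.58806861 192.85022131 112.        ]]
[550.66253642  86.26046003 163.01127725] [[-0.188 -0.982  0.002]
 [-0.982  0.188  0.002]
 [-0.002 -0.002 -1.   ]] [-103.55282389   -0.20378725   51.21894665]
```

{"fn": "drive_tool", "kwargs": {
  "targets": [
    [1,-30,0.5,0,0],
    [1,-65,0.5,0,0],
    [1,-95,0.5,0,0],
    [1,-103,0.5,0,0],
    [1,-103,0.5,20,0],
    [1,-103,0.5,40,0],
    [1,-103,0.5,43,0],
    [1,-103,0.5,43,0],
    [1,-103,0.5,43,0],
    [1,-103,0.5,43,0]
  ]
}}

```text
clock: 12.05
position: [569.8, 187.3, 119.9]
ee_rot: [-0.637, 0.771, -0.0, 0.001]
contact_force: [-0.7, 0.3, -0.1]
gripper_width: 0.2
grasp_force: 0.0
```

```bash
python3 - <<'E'
from h import *
st=arm.read_state(); print(st["position"],st["contact_force"],st["gripper_width"])
a=arm.get_image("scene");b=arm.get_image("side")
r=lambda im,x,y:cv2.resize(im[y:y+120,x:x+80],(400,600),interpolation=cv2.INTER_CUBIC)
cv2.imwrite("pics/c6.png",np.hstack([r(a,300,140),r(b,210,170)]))
E
```

```text
[569.78375651 187.32753397 119.92954972] [-0.65140411  0.32573337 -0.10472205] 0.22707712100849511
```

View pics/c6.png

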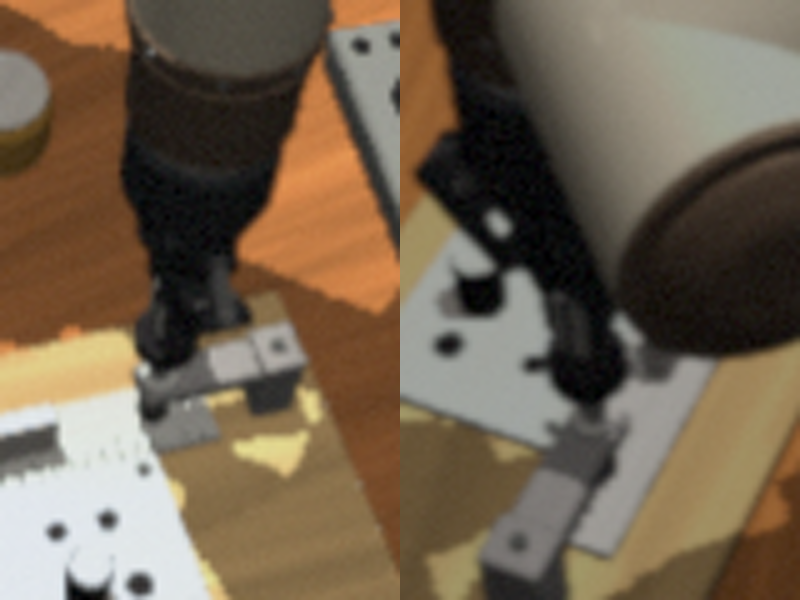

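The fingers stand centred over the knob in both views and the rule is still in place. Press down to contact.

{"fn": "drive_tool", "kwargs": {
  "targets": [
    [1,0,0,4,0],
    [1,0,0,6,0],
    [1,0,0,7,0],
    [1,0,0,7,0],
    [1,0,0,7,0]
  ]
}}

```text
clock: 12.65
position: [569.1, 187.2, 112.2]
ee_rot: [-0.637, 0.771, -0.0, -0.0]
contact_force: [-1.1, -0.5, 3.6]
gripper_width: -0.2
grasp_force: 1.4
```

{"fn": "drive_tool", "kwargs": {
  "targets": [
    [1,0,0,1,0],
    [1,0,0,2,0],
    [1,0,0,3,0],
    [1,0,0,3,0],
    [1,0,0,3,0]
  ]
}}

```text
clock: 13.15
position: [569.1, 187.2, 109.0]
ee_rot: [-0.637, 0.771, -0.0, -0.0]
contact_force: [-2.2, -1.0, 4.8]
gripper_width: -0.2
grasp_force: 2.3
```

{"fn": "drive_tool", "kwargs": {
  "targets": [
    [1,0,0,2,0],
    [1,0,0,4,0],
    [1,0,0,4,0],
    [1,0,0,4,0]
  ]
}}

```text
clock: 13.55
position: [569.2, 187.2, 105.1]
ee_rot: [-0.637, 0.771, -0.0, -0.0]
contact_force: [-2.6, -0.9, 5.0]
gripper_width: -0.3
grasp_force: 2.8
```

{"fn": "drive_tool", "kwargs": {
  "targets": [
    [1,0,0,1.5,0],
    [1,0,0,3,0],
    [1,0,0,3,0],
    [1,0,0,3,0]
  ]
}}

```text
clock: 13.95
position: [569.2, 187.2, 102.7]
ee_rot: [-0.637, 0.771, -0.0, 0.0]
contact_force: [-3.8, -0.6, 8.3]
gripper_width: 0.1
grasp_force: 4.0
```

{"fn": "drive_tool", "kwargs": {
  "targets": [
    [1,0,0,1,0],
    [1,0,0,2,0],
    [1,0,0,2,0],
    [1,0,0,2,0],
    [1,0,0,2,0]
  ]
}}

```text
clock: 14.45
position: [569.2, 187.2, 101.0]
ee_rot: [-0.637, 0.771, -0.0, 0.0]
contact_force: [-4.0, -0.2, 8.6]
gripper_width: -0.3
grasp_force: 4.7
```

```bash
python3 - <<'E'
from h import *
st=arm.read_state(); print(st["position"],st["contact_force"])
a=arm.get_image("scene");b=arm.get_image("side")
r=lambda im,x,y:cv2.resize(im[y:y+120,x:x+80],(400,600),interpolation=cv2.INTER_CUBIC)
cv2.imwrite("pics/c7.png",np.hstack([r(a,300,170),r(b,210,200)]))
E
```

```text
[569.2062469  187.21319079 101.01503397] [-4.03817894 -0.17844264  8.56717865]
```

View pics/c7.png

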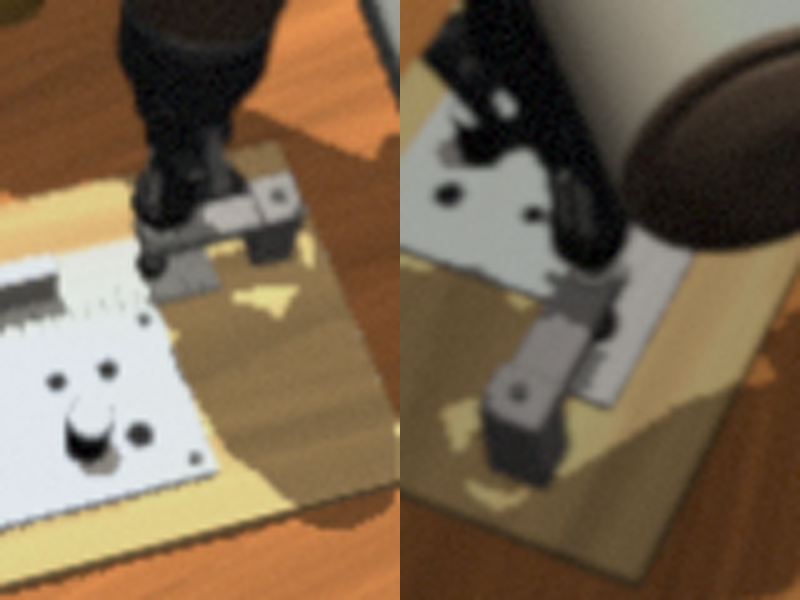

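The foot now bears on the straightedge, with travel about 11 mm and an upward reaction of 8.6 N. One last touch down.

{"fn": "drive_tool", "kwargs": {
  "targets": [
    [1,0,0,0.8,0],
    [1,0,0,0.8,0],
    [1,0,0,0.8,0],
    [1,0,0,0.8,0]
  ]
}}

```text
clock: 14.95
position: [569.2, 187.2, 100.3]
ee_rot: [-0.637, 0.771, -0.0, 0.0]
contact_force: [-4.7, -1.0, 9.6]
gripper_width: 0.4
grasp_force: 4.9
```

```bash
python3 -c "
from bench import arm
s=arm.read_state();print(s['position'],s['contact_force']);print(arm.job_done())"
```

```text
[569.23938231 187.21582014 100.34897241] [-4.68303427 -1.03125518  9.6019333 ]
the job is handed in; nothing more can be done
None
```

I laid the straightedge flush against the panel's near edge and let go of it. I then handed the job in with the arm still holding the knob about 12 mm down (about 9.6 N upward reaction on the tool) and the foot on the straightedge; no verdict came back.

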